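# Find which lid threads onto which jar and screw both home

## Task

Close the two open glass jars in the wooden stand: the two steel lids look alike but their threads differ, so try a lid on a jar, turning it clockwise, and if it will not thread down move it to the other jar. Leave both jars standing in the stand with a lid screwed fully home on each, and do not disturb the other things on the worktop.

Things in the scene. Friction and masses are not known exactly. Their poses are not given: they have to be found in the camera images.
- jar_stand: light oak stand, 112 x 242 x 40 mm, fixed to the worktop. Origin at the centre of its underside, z up; its long side runs along its y axis. Two square pockets, 75 mm wide and 25 mm deep, lie at y = +70 mm and y = -70 mm; their floor is at z = 15 mm.
- jar_lentil: square glass jar with orange contents: body 72 x 72 x 74 mm, about 500 g, loose, kept from turning by its pocket. Origin at the centre of its underside, z up; the neck, 46 mm across (60 over its square thread ridges), rises from z = 74 to the rim at 104 mm. A red dot on shoulder and front marks its -x side. A lid that is fully home rests on the rim with its origin on the axis at z = 87 mm.
- jar_pea: square glass jar with green contents; sizes, origin, axes, red dot and height of a homed lid as for jar_lentil, but another thread: one jar has three thread starts, the other four, so each takes only one of the lids. Which jar stands in which pocket varies.
- lid_a: cast steel lid, 69 mm across, 200 g, lying open side down. Origin at the centre of its open underside, z up; the top is at z = 20 mm and carries an upright grip bar along x, 46 x 14 mm, its flat sides reaching from z = 20 to 36 mm. A red dot on the bar marks the -x end. 3 or 4 hidden lugs in the skirt (50 mm between them) run in the jar's thread; see its dot for the turning.
- lid_b: the other lid, alike in all sizes and looks, with the other number of lugs. Which lid fits which jar is not marked. The wrong lid, set on level, stands 9 mm or more above home; pressed and turned, it catches on the ridge ends and jams high; forced, it can go on crosswise and ends askew by 4 deg or more, never level and home. Turned back, it lifts straight off.
- lid_a_dot (a point): lid_a's red dot, on top of the bar, 16.5 mm from the axis. Set on its jar with the dots on the same side (x axes parallel), a lid rests 6 mm above home, 14 deg short of the thread's entry. From there clockwise from above by 54 deg (four starts) or 72 deg (three) it sinks evenly to home; 2 mm of axial play, clamps some 20 deg later. Set on anticlockwise of that it rests higher and needs more turn.
- lid_b_dot (a point): lid_b's red dot, on top of the bar, 16.5 mm from the axis; the lid turns as told at lid_a's dot. Set on more than 14 deg too far clockwise, a lid lands about 10 mm higher; turn it back until it drops.
- honey_jar: bystander: glass jar with a red lid, 65 mm across, 100 mm high, origin at the centre of its underside
- pepper_mill: bystander: dark wooden pepper mill, 55 mm across, 173 mm high, origin at the centre of its underside
- spice_jar: bystander: slim spice jar with a dark cap, 41 mm across, 105 mm high, origin at the centre of its underside
- kitchen_timer: bystander: round clockwork timer, 68 mm across, 46 mm high, origin at the centre of its underside
- maple_scoop: bystander: wooden scoop lying flat, 160 x 56 x 27 mm, origin under its middle
Not all that is in view belongs to the job. Leave any pink look-alike of the lid_a alone.

How it is judged:
On the way, in this order (a step that is already met when the one before it is completed fails the run):
1. one lid is screwed home on the jar whose thread it fits (((z of lid_a in the frame of jar_lentil between 0.0855 and 0.0885 m and horizontal distance between lid_a and jar_lentil below 0.004 m and angle between the z axis of lid_a and the z axis of jar_lentil, either way round below 0.04 rad) or (z of lid_a in the frame of jar_pea between 0.0855 and 0.0885 m and horizontal distance between lid_a and jar_pea below 0.004 m and angle between the z axis of lid_a and the z axis of jar_pea, either way round below 0.04 rad) or (z of lid_b in the frame of jar_lentil between 0.0855 and 0.0885 m and horizontal distance between lid_b and jar_lentil below 0.004 m and angle between the z axis of lid_b and the z axis of jar_lentil, either way round below 0.04 rad) or (z of lid_b in the frame of jar_pea between 0.0855 and 0.0885 m and horizontal distance between lid_b and jar_pea below 0.004 m and angle between the z axis of lid_b and the z axis of jar_pea, either way round below 0.04 rad))), for 0.2 s.
2. each jar has its lid screwed home ((((z of lid_a in the frame of jar_lentil between 0.0855 and 0.0885 m and horizontal distance between lid_a and jar_lentil below 0.004 m and angle between the z axis of lid_a and the z axis of jar_lentil, either way round below 0.04 rad) and (z of lid_b in the frame of jar_pea between 0.0855 and 0.0885 m and horizontal distance between lid_b and jar_pea below 0.004 m and angle between the z axis of lid_b and the z axis of jar_pea, either way round below 0.04 rad)) or ((z of lid_a in the frame of jar_pea between 0.0855 and 0.0885 m and horizontal distance between lid_a and jar_pea below 0.004 m and angle between the z axis of lid_a and the z axis of jar_pea, either way round below 0.04 rad) and (z of lid_b in the frame of jar_lentil between 0.0855 and 0.0885 m and horizontal distance between lid_b and jar_lentil below 0.004 m and angle between the z axis of lid_b and the z axis of jar_lentil, either way round below 0.04 rad)))), for 0.2 s.
At the end, for the whole second after the job is handed in: Each jar carries the lid that fits its thread, fully home: lid origin 85.5 to 88.5 mm above the jar's (87 is home), within 4 mm of its axis and 0.04 rad of square. Both jars at rest in their pockets, upright within 0.06 rad, raised under 5 mm; bystanders within 30 mm of their places ((((z of lid_a in the frame of jar_lentil between 0.0855 and 0.0885 m and horizontal distance between lid_a and jar_lentil below 0.004 m and angle between the z axis of lid_a and the z axis of jar_lentil, either way round below 0.04 rad) and (z of lid_b in the frame of jar_pea between 0.0855 and 0.0885 m and horizontal distance between lid_b and jar_pea below 0.004 m and angle between the z axis of lid_b and the z axis of jar_pea, either way round below 0.04 rad)) or ((z of lid_a in the frame of jar_pea between 0.0855 and 0.0885 m and horizontal distance between lid_a and jar_pea below 0.004 m and angle between the z axis of lid_a and the z axis of jar_pea, either way round below 0.04 rad) and (z of lid_b in the frame of jar_lentil between 0.0855 and 0.0885 m and horizontal distance between lid_b and jar_lentil below 0.004 m and angle between the z axis of lid_b and the z axis of jar_lentil, either way round below 0.04 rad))) and z of each of jar_lentil, jar_pea in the frame of jar_stand below 0.02 m and angle between each of jar_lentil, jar_pea's own z axis and vertical below 0.06 rad and linear speed of each of jar_lentil, jar_pea, lid_a, lid_b below 0.02 m/s); the robot touches nothing.
It fails at once if one of the other things (honey jar, pepper mill, spice jar, timer, scoop) is pushed more than 30 mm from its place (distance of any of honey_jar, pepper_mill, spice_jar, kitchen_timer, maple_scoop from where it was at the start of the episode above 0.03 m).
It also fails if it takes over 67 s, if anything falls off the work surface, if the arm or the gripper's body presses on something with over 40 N, if the wrist force passes 120 N, or if a joint passes its speed limit or range.

## Robot

A 6-joint arm with a two-finger parallel gripper is mounted at the origin on a cart in front of the work surface, level with it; the furniture and walls round the work are solid. World frame = base frame: x ahead of the robot, y to its left, z up, the work surface at z = 0. Lengths are in m, angles in rad, forces in N, time in s.
With the tool pointing down it reaches from about 0.425 to 0.925 m from the base axis. Payload 12.5 kg.
Tool frame: the origin (TCP) lies at the very end of the fingers, on their centre line; the grasp point (between the pads) lies 19 mm behind it; z points along the fingers, y is the direction in which the jaws open and shut (so a half turn about z gives the same grasp; the last joint's range is limited). The gripper opens to 85 mm and grips with 20 to 120 N. Pads are 22 mm wide; open, the fingers measure 114 mm over their backs; the gripper's body (76 mm by 85 mm) begins 54 mm behind the grasp point. The pads swing forward as they close: fully open they stand 13 mm farther back than shut.
Start: joints at [-1.322, 0.491, 1.559, -0, 1.092, -0.106], TCP at [0.217, -0.586, 0.201] pointing down, gripper open.
Joint ranges: [-3.1, 3.1], [-0.84, 2.19], [0.05, 2.79], [-1.13, 4.28], [0.06, 2.93], [-2.69, 2.69]. Speed limits (rad/s): [2.22, 2.22, 2.79, 3.14, 3.14, 3.14].

## Interface

Orientations are given as a unit quaternion [x, y, z, w].
In Python, from cell import robot gives the robot as it stands.
- The arm moves only by the tool apply_moves, never from a script. Its argument "plan" is a list that holds one entry, the list of rows, each a list of 4 numbers: the shift along the world's x, y, z in cm, then the turn about the world's z in rad. A call has 1 to 10 rows; each row is the pose to reach, as a shift and turn from the pose commanded when the call began; what a row does not reach only later rows make up. A row lasts 1/8 s, in which the tool goes at most 62.5 mm and 10.7 degrees, less where a joint would pass 70% of its speed; a pose out of reach is approached as far as the arm can. A call with a gripper value outside its range is refused whole. "grip" is the opening, from -1 (shut) to 1 (fully open), set as the call begins (left out, the last holds). The fingers move at their own pace and stop on an object; "newtons" is the grip in N (left out, the last holds). Time passes only in rows, so rows that repeat a pose let the fingers close. It gives the time, the measured TCP pose, the force and the opening at its end, in the units of the state.
- robot.state(): the state, without advancing time (a new reading comes with each control period).
- robot.capture(name): name is "side" or "top"; returns a dict with "img" (420x560x3 uint8, red, green, blue), "mtx" (3x3 intrinsics, pixels), "eye" and "rotation" of the camera in the world. Camera axes: x right, y up, looking along -z (the intrinsics and any distortion apply to the point x, -y, -z); pixel columns grow to the right and rows downward; lengths in m; the calibration is good to about 2 mm. A picture is of the moment at which its call begins. There is no depth.
- robot.close_job(): hands the job in, once; it reports no verdict.
The state is a dict: "time": time; "joints": joint angles; "joint_velocities": joint speeds; "joint_torque": joint torques, N m; "ee_pos": TCP position; "ee_rot": TCP orientation; "wrist_force": force on the tool from outside, world axes, zero at the start; "torque": the same for the moment, N m; "opening": opening from 0.0 (shut) to 1.0 (fully open).
Only numpy, scipy, OpenCV 4.12 (cv2) and the standard library are available. Lean on these libraries where they do the work, as an engineer would, in place of code of your own. Each camera call takes 0.05 s, during which the arm holds its last target.

## Working session

There is one attempt and no reset: what is moved stays moved. The work goes in short steps, Python scripts to look and compute and a tool call to move; the robot and the scene stay as the last step left them, time stands still between calls to the robot, and variables do not carry over. Pictures are saved under pics/ and viewed, and the job is handed in when it is done.

Besides the shell and the picture viewer there is one more tool, called as a command line: name --argument value ..., lists and objects as JSON in quotes. apply_moves: Moves the arm, as the interface text tells. Its arguments: {"type":"object","properties":{"plan":{"type":"array","items":{"type":"array","items":{"type":"array","items":{"type":"number"}}}},"grip":{"type":"number"},"newtons":{"type":"number"}},"required":["plan"]}

```bash
ls; mkdir -p pics; python3 - <<'E'
from cell import robot
import cv2, numpy as np
print(robot.state())
for n in ("side","top"):
    c=robot.capture(n)
    cv2.imwrite(f"pics/{n}0.png",c["img"][:,:,::-1])
    np.savez(f"pics/{n}0.npz",**c)
    print(n,c["mtx"],c["eye"],c["rotation"],[k for k in c])
E
```

```text
pics
{'time': 0.0, 'joints': array([-1.32162054e+00,  4.91569123e-01,  1.55945606e+00, -1.43936067e-05,
        1.09171746e+00, -1.05617063e-01]), 'joint_velocities': array([ 0.000648  ,  0.00096321,  0.00136733,  0.00113738, -0.00012947,
       -0.00029585]), 'joint_torque': array([-1.29744734e-03, -6.18447733e+01, -2.61586654e+01, -2.27236083e-04,
        4.20263212e-03, -1.05175593e-05]), 'ee_pos': array([ 0.21706414, -0.58581053,  0.20081955]), 'ee_rot': array([ 9.84305726e-01,  1.76470697e-01, -4.76055985e-05, -5.73056755e-04]), 'wrist_force': array([ 0.75377148, -0.74204024, -0.32654855]), 'torque': array([-0.00669534,  0.03710251, -0.02044731]), 'opening': 0.9990025527089215}
side [[419.80247687   0.         274.30776517]
 [  0.         419.80247687 212.12832168]
 [  0.           0.           1.        ]] [0.3470681  0.61976555 0.58776547] [-0.05225567  0.45260383  0.8831986  -0.11126251] ['img', 'mtx', 'eye', 'rotation']
top [[388.58492557   0.         278.25043294]
 [  0.         388.58492557 208.88673153]
 [  0.           0.           1.        ]] [ 0.43173886 -0.11089153  0.89793296] [-0.03875364  0.04851065  0.71296682 -0.6984434 ] ['img', 'mtx', 'eye', 'rotation']
```

View pics/side0.png

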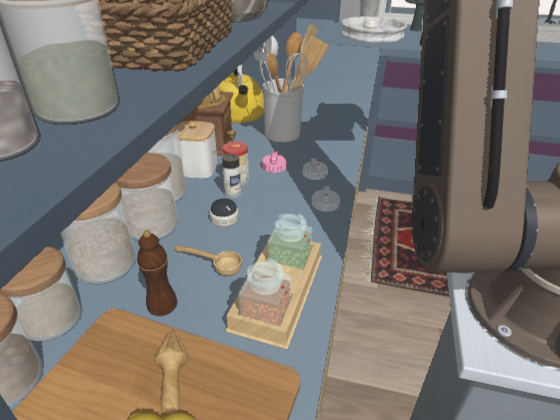

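View pics/top0.png

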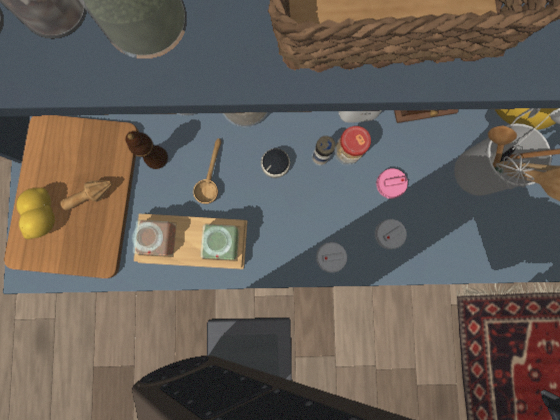

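The top view shows the stand around pixels (190,241), with the lentil jar at (150,238) and the pea jar at (219,240). The lids are at about (332,257) and (391,234), and the pink decoy is at (392,182). Next I'll zoom in and calibrate.

```bash
cat > h.py <<'E'
import numpy as np, cv2
from scipy.spatial.transform import Rotation as R
def load(f): return dict(np.load(f))
def proj(c,P):
    P=np.atleast_2d(P); q=(P-c["eye"])@R.from_quat(c["rotation"]).as_matrix()
    q=q*[1,-1,-1]; u=q@c["mtx"].T; return u[:,:2]/u[:,2:]
def unproj(c,uv,z):
    uv=np.atleast_2d(uv).astype(float); d=np.c_[uv,np.ones(len(uv))]@np.linalg.inv(c["mtx"]).T*[1,-1,-1]
    d=d@R.from_quat(c["rotation"]).as_matrix().T
    return c["eye"]+d*((z-c["eye"][2])/d[:,2])[:,None]
def tri(cs,uvs):
    from scipy.optimize import least_squares
    f=lambda p: np.concatenate([(proj(c,p)-uv).ravel() for c,uv in zip(cs,uvs)])
    r=least_squares(f,[.5,0,.05]); return r.x,r.fun
def crop(c,x0,y0,w,h,s,name):
    im=cv2.resize(c["img"][y0:y0+h,x0:x0+w],None,fx=s,fy=s,interpolation=cv2.INTER_CUBIC)
    cv2.imwrite(name,im[:,:,::-1])
E
python3 - <<'E'
from h import *
t=load("pics/top0.npz"); s=load("pics/side0.npz")
crop(t,120,200,160,80,5,"pics/t_st.png")
crop(t,300,205,120,80,6,"pics/t_lid.png")
crop(s,290,140,70,80,7,"pics/s_lid.png")
print(unproj(t,[[332,257],[391,234],[190,241],[136,145],[353,143],[323,150],[275,162],[392,182],[100,108]],0.03))
print(proj(t,[.3,-.3,0]),R.from_quat(t["rotation"]).as_matrix())
E
```

```text
[[ 0.42934277 -0.24109068  0.03      ]
 [ 0.4776401  -0.37549074  0.03      ]
 [ 0.4713471   0.07353763  0.03      ]
 [ 0.69299271  0.19811454  0.03      ]
 [ 0.68894123 -0.29959702  0.03      ]
 [ 0.67361289 -0.22975774  0.03      ]
 [ 0.64742531 -0.11892424  0.03      ]
 [ 0.59594265 -0.3845607   0.03      ]
 [ 0.78251226  0.28303115  0.03      ]]
[[358.22829111 314.13658545]] [[-0.02134994  0.99217401 -0.123024  ]
 [-0.99969387 -0.01964706  0.01503852]
 [ 0.01250377  0.12330742  0.99228974]]
```

View pics/t_st.png

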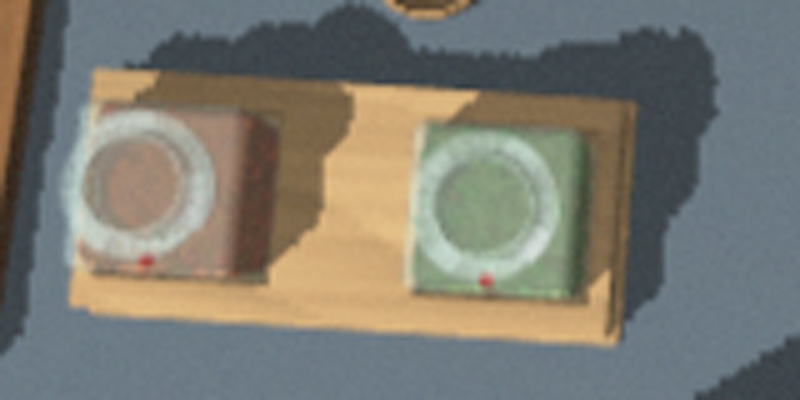

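View pics/t_lid.png

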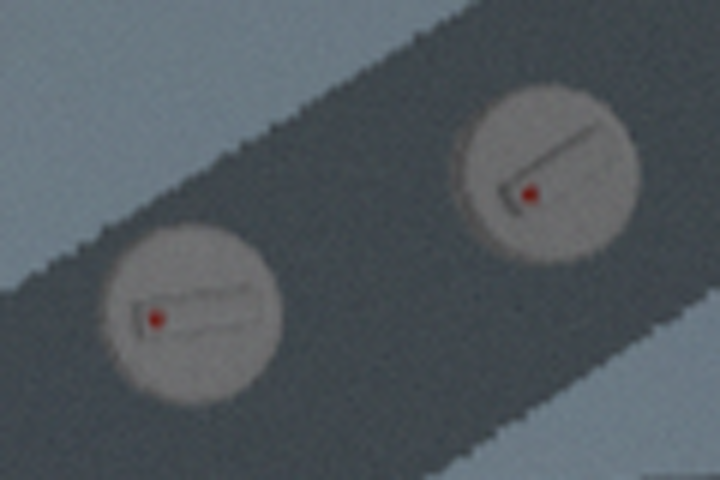

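View pics/s_lid.png

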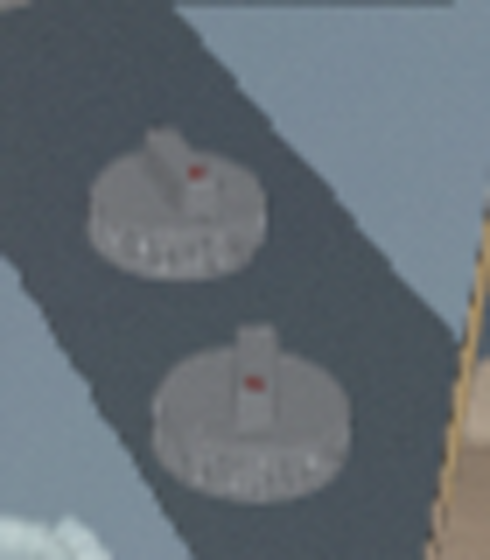

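```bash
cat >> h.py <<'E'
def dots(c,x0,y0,w,h):
    im=c["img"][y0:y0+h,x0:x0+w].astype(float); m=np.clip(im[...,0]-np.maximum(im[...,1],im[...,2])-40,0,None)
    b=(m>0).astype(np.uint8); n,l,st,ce=cv2.connectedComponentsWithStats(b,connectivity=8); o=[]
    for i in range(1,n):
        yy,xx=np.where(l==i); wt=m[yy,xx]; o.append((x0+(xx*wt).sum()/wt.sum(),y0+(yy*wt).sum()/wt.sum(),len(xx),wt.sum()))
    return np.array(o).round(2)
def overlay(c,polys,x0,y0,w,h,s,name):
    im=cv2.resize(c["img"][y0:y0+h,x0:x0+w],None,fx=s,fy=s,interpolation=cv2.INTER_CUBIC)[:,:,::-1].copy()
    for P in polys:
        uv=(proj(c,P)+.5-[x0,y0])*s-.5
        cv2.polylines(im,[np.round(uv*8).astype(np.int32)],True,(0,255,255),1,cv2.LINE_AA,3)
    cv2.imwrite(name,im)
def circ(x,y,z,r):
    a=np.linspace(0,2*np.pi,60,endpoint=False); return np.c_[x+r*np.cos(a),y+r*np.sin(a),np.full(60,z)]
def rect(x,y,z,lx,ly,yaw):
    q=np.array([[1,1],[1,-1],[-1,-1],[-1,1]])*[lx/2,ly/2]; c,s=np.cos(yaw),np.sin(yaw)
    return np.c_[q@np.array([[c,s],[-s,c]])+[x,y],np.full(4,z)]
E
python3 - <<'E'
from h import *
t=load("pics/top0.npz"); s=load("pics/side0.npz")
px=lambda x,y,f,x0,y0:[(x+.5)/f-.5+x0,(y+.5)/f-.5+y0]
print("lidtop", unproj(t,[px(195,313,6,300,205),px(552,174,6,300,205)],.020))
print("side lidtop",unproj(s,[px(251,412,7,290,140),px(178,208,7,290,140)],.020))
d=dots(t,300,205,120,80); print(d, unproj(t,d[:,:2],.036))
d=dots(s,290,140,70,80); print(d, unproj(s,d[:,:2],.036))
d=dots(t,120,200,160,80); print(d, unproj(t,d[:,:2],.089))
# stand
cs=[px(*p,5,120,200) for p in [(97,70),(634,102),(617,346),(70,306)]]
print("stand",unproj(t,cs,.04))
print("necks",unproj(t,[px(147,186,5,120,200),px(487,206,5,120,200)],.119))
E
```

```text
lidtop [[ 0.42986818 -0.24279971  0.02      ]
 [ 0.47908506 -0.37992065  0.02      ]]
side lidtop [[ 0.42835657 -0.23186408  0.02      ]
 [ 0.47647669 -0.3647857   0.02      ]]
[[387.62 236.9    4.    63.  ]
 [325.4  257.74   4.    70.  ]] [[ 0.471039   -0.3657513   0.036     ]
 [ 0.42805258 -0.22555718  0.036     ]]Traceback (most recent call last):
  File "<stdin>", line 7, in <module>
IndexError: too many indices for array: array is 1-dimensional, but 2 were indexed
```

```bash
sed -i 's/-40,0,None/-25,0,None/' h.py; python3 - <<'E'
from h import *
t=load("pics/top0.npz"); s=load("pics/side0.npz")
px=lambda x,y,f,x0,y0:[(x+.5)/f-.5+x0,(y+.5)/f-.5+y0]
for a in [(t,300,205,120,80,.036),(s,290,140,70,80,.036),(t,120,200,160,80,.089)]:
    d=dots(*a[:5]); print(d); 
    if len(d): print(unproj(a[0],d[:,:2],a[5]))
ds=[px(254,383,7,290,140),px(197,173,7,290,140)]
print("sidehand",unproj(s,ds,.036))
cs=[px(*p,5,120,200) for p in [(97,70),(634,102),(617,346),(70,306)]]
print("stand",unproj(t,cs,.04))
print("necks",unproj(t,[px(147,186,5,120,200),px(487,206,5,120,200)],.119))
P=[]
for x,y in [(.4295,-.2415),(.4785,-.3785)]: P+= [circ(x,y,.02,.0345),circ(x,y,0,.0345)]
overlay(t,P,300,205,120,80,6,"pics/o1.png"); overlay(s,P,290,140,70,80,7,"pics/o2.png")
E
```

```text
[[387.77 237.01   8.   153.  ]
 [325.48 257.82   7.   153.  ]]
[[ 0.47078804 -0.3660722   0.036     ]
 [ 0.42787394 -0.2257274   0.036     ]]
[[317.32 164.     2.    19.  ]
 [325.61 194.     2.    18.  ]]
[[ 0.47154637 -0.3665492   0.036     ]
 [ 0.42845947 -0.22687864  0.036     ]]
[[1.2154e+02 2.1264e+02 1.3500e+02 2.2230e+03]
 [1.9886e+02 2.0050e+02 4.0000e+00 2.2000e+01]
 [2.0654e+02 2.0171e+02 1.7000e+01 1.0800e+02]
 [1.4370e+02 2.1662e+02 7.2000e+01 6.3200e+02]
 [1.8928e+02 2.4998e+02 1.7640e+03 2.1106e+04]
 [1.6579e+02 2.2900e+02 9.3000e+01 3.0500e+02]
 [1.7368e+02 2.2976e+02 8.0000e+00 3.7000e+01]
 [1.4710e+02 2.3706e+02 7.7000e+01 1.7600e+02]
 [1.7093e+02 2.3373e+02 4.0000e+00 1.5000e+01]
 [1.7900e+02 2.3500e+02 1.0000e+00 1.0000e+00]
 [1.8200e+02 2.3600e+02 1.0000e+00 1.0000e+00]
 [1.7250e+02 2.3850e+02 2.0000e+00 2.0000e+00]
 [1.7175e+02 2.4380e+02 5.0000e+00 2.0000e+01]
 [1.7400e+02 2.4200e+02 1.0000e+00 2.0000e+00]
 [1.6189e+02 2.4547e+02 7.0000e+00 1.9000e+01]
 [1.5900e+02 2.4700e+02 1.0000e+00 1.0000e+00]
 [1.7121e+02 2.4961e+02 1.0000e+01 2.8000e+01]
 [2.4000e+02 2.49
[... 535 characters left out ...]
60712  0.089     ]
 [ 0.47457441  0.0971731   0.089     ]
 [ 0.46366194  0.09858615  0.089     ]
 [ 0.46727805  0.09399312  0.089     ]
 [ 0.46064687  0.11884185  0.089     ]
 [ 0.45762331  0.12473745  0.089     ]
 [ 0.45172957  0.09954939  0.089     ]
 [ 0.44931191 -0.04223571  0.089     ]
 [ 0.44608982  0.16146447  0.089     ]
 [ 0.43729728  0.00609094  0.089     ]]
sidehand [[ 0.42770295 -0.22579304  0.036     ]
 [ 0.47027211 -0.36528235  0.036     ]]
stand [[ 0.53370117  0.18427107  0.04      ]
 [ 0.51470434 -0.05282899  0.04      ]
 [ 0.40799841 -0.04422035  0.04      ]
 [ 0.4304024   0.19363933  0.04      ]]
necks [[0.47734053 0.13619069 0.119     ]
 [0.46656414 0.00090201 0.119     ]]
```

View pics/o1.png

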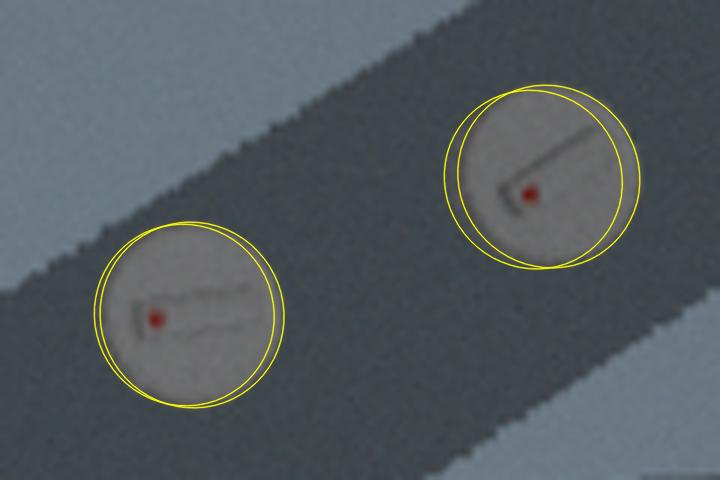

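View pics/o2.png

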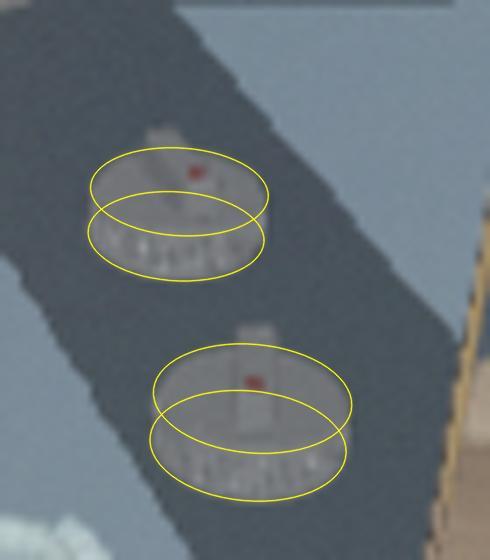

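```bash
cat > ov.py <<'E'
from h import *
t=load("pics/top0.npz"); s=load("pics/side0.npz")
a=np.deg2rad(-5); X,Y=.4715,.0705
P=[rect(X,Y,.04,.112,.242,a),rect(X,Y,.0,.112,.242,a)]
for sg in (1,-1):
    x,y=X-np.sin(a)*.07*sg,Y+np.cos(a)*.07*sg; print(x,y)
    P+=[circ(x,y,.119,.023),circ(x,y,.117,.030),rect(x,y,.089,.072,.072,a)]
for x,y,w in [(.4293,-.2417,-84),(.4782,-.3785,-59)]:
    P+=[circ(x,y,.02,.0345),rect(x,y,.036,.046,.014,np.deg2rad(w))]
overlay(t,P,120,200,160,80,5,"pics/o3.png"); overlay(s,P,220,200,120,150,5,"pics/o4.png")
overlay(t,P,300,205,120,80,6,"pics/o5.png");overlay(s,P,290,140,70,80,7,"pics/o6.png")
a=cv2.imread("pics/o5.png");b=cv2.imread("pics/o6.png");
b=cv2.resize(b[:480],(420,480)); 
cv2.imwrite("pics/o5.png",cv2.resize(np.hstack([a,b]),(800,337)))
E
python3 ov.py
```

```text
0.47760090199233607 0.14023362886642218
0.4653990980076639 0.0007663711335778034
```

View pics/o3.png

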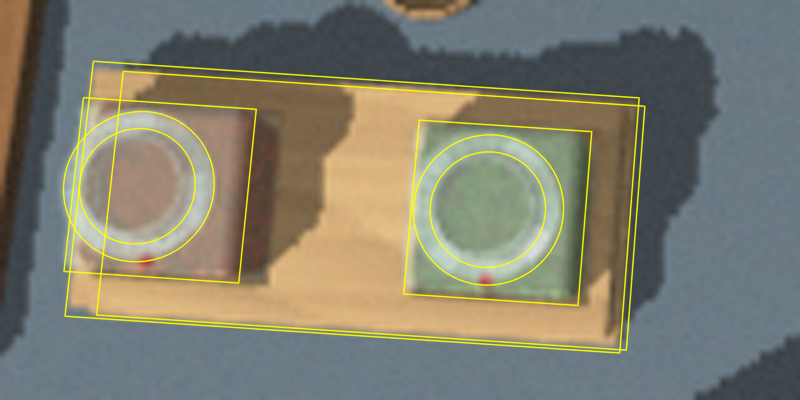

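View pics/o4.png

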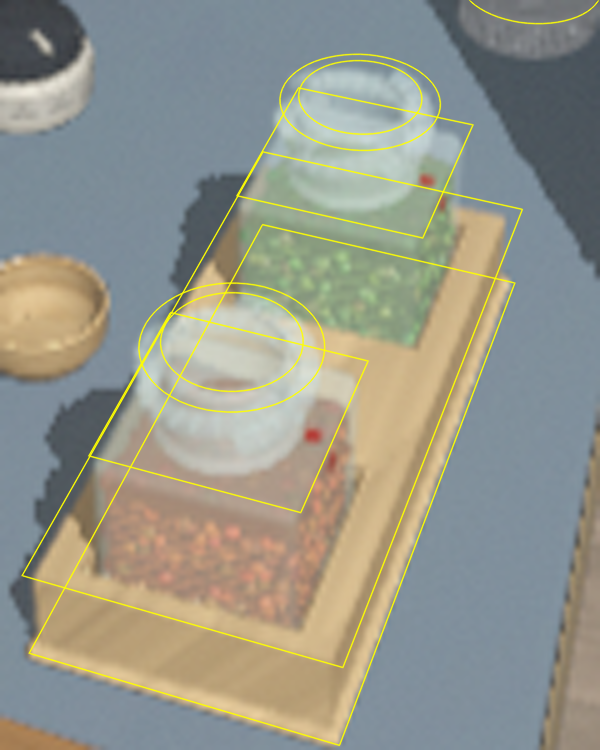

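View pics/o5.png

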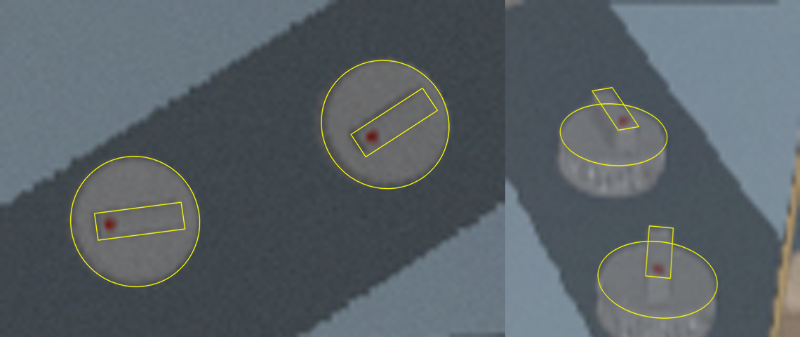

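```bash
python3 - <<'E'
from h import *
t=load("pics/top0.npz"); s=load("pics/side0.npz")
ims=[]
for c,x0,y0 in [(t,130,217),(t,198,221),(s,240,250),(s,265,205)]:
    im=c["img"][y0:y0+44,x0:x0+44] if c is t else c["img"][y0:y0+56,x0:x0+56]
    f=cv2.resize(im,(396,300) if 0 else (300,300),interpolation=cv2.INTER_CUBIC)
    ims.append(f)
cv2.imwrite("pics/j.png",np.vstack([np.hstack(ims[:2]),np.hstack(ims[2:])])[:,:,::-1])
E
```

```text
(no output)
```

View pics/j.png

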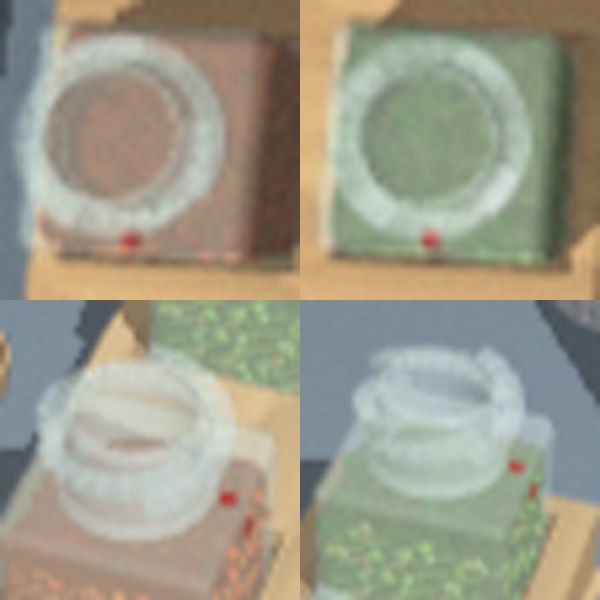

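```bash
python3 - <<'E'
from h import *
t=load("pics/top0.npz"); s=load("pics/side0.npz")
for a,b in [((148.7,251.7),(282.1,286.5)),((216.7,255.7),(304.8,235.5))]:
    print(tri([t,s],[np.array([a]),np.array([b])]), unproj(t,a,.089),unproj(s,b,.089))
px=lambda x,y,x0,y0:[x/6.82-.5+x0,y/6.82-.5+y0]
for z in (.105,.112,.119): print(z,unproj(t,[px(123.5,136.5,130,217),px(131,135,198,221)],z)[:,:2])
ps=lambda x,y,x0,y0:[x/5.357-.5+x0,y/5.357-.5+y0]
print("side rim", unproj(s,[ps(137,112,240,250),ps(139,95,265,205)],.112))
# lid dots triangulate
print(tri([t,s],[np.array([[387.77,237.01]]),np.array([[317.6,164.3]])]),tri([t,s],[np.array([[325.48,257.82]]),np.array([[325.7,194.2]])]))
E
```

```text
(array([0.44865872, 0.14576891, 0.08900003]), array([-0.01925166, -0.11663686,  0.09293389,  0.01126646])) [[0.44841876 0.14572473 0.089     ]] [[0.44881126 0.14578249 0.089     ]]
(array([0.43748348, 0.00596079, 0.08871008]), array([-0.01660801, -0.11167086,  0.10298896,  0.01010822])) [[0.43725192 0.00588516 0.089     ]] [[0.43762484 0.00633696 0.089     ]]
0.105 [[0.47879724 0.14345536]
 [0.46822672 0.00350097]]
0.112 [[0.4783818  0.14120999]
 [0.4679046  0.00249111]]
0.119 [[0.47796637 0.13896462]
 [0.46758249 0.00148126]]
side rim [[0.47912223 0.13966886 0.112     ]
 [0.46690253 0.00256299 0.112     ]]
(array([ 0.47076895, -0.36626639,  0.0353582 ]), array([ 0.00308238,  0.02163368, -0.02623777, -0.00234401])) (array([ 0.42797088, -0.22568364,  0.03625968]), array([-0.00572875, -0.04370369,  0.04785231,  0.00350577]))
```

apply_moves --plan '[[[21.2, 34.4, -6, 1.32], [21.2, 34.4, -6, 1.32], [21.2, 34.4, -6, 1.32], [21.2, 34.4, -6, 1.32], [21.2, 34.4, -6, 1.32], [21.2, 34.4, -6, 1.32], [21.2, 34.4, -6, 1.32], [21.2, 34.4, -6, 1.32], [21.2, 34.4, -6, 1.32], [21.2, 34.4, -6, 1.32]]]' --grip 0

```text
time: 1.35
ee_pos: [0.4288, -0.243, 0.1415]
ee_rot: [0.67, 0.742, 0.0, 0.0]
wrist_force: [0.6, -0.0, -0.5]
opening: 0.497
```

apply_moves --plan '[[[0.05, 0.1, -6, 0], [0.05, 0.1, -10, 0], [0.05, 0.1, -11.7, 0], [0.05, 0.1, -11.7, 0]]]'

```text
time: 1.85
ee_pos: [0.4288, -0.2415, 0.0235]
ee_rot: [0.67, 0.742, -0.0, -0.001]
wrist_force: [-0.4, 0.4, 1.0]
opening: 0.499
```

```bash
cat > snap.py <<'E'
import sys
from h import *
from cell import robot
n=sys.argv[1]
for v in sys.argv[2].split(","):
    c=robot.capture(v); np.savez(f"pics/{v}{n}.npz",**c); cv2.imwrite(f"pics/{v}{n}.png",c["img"][:,:,::-1])
st=robot.state()
q=st["ee_rot"]; print(st["time"],st["ee_pos"].round(4),"yaw",np.rad2deg(2*np.arctan2(q[1],q[0])).round(2)-90,"F",st["wrist_force"].round(1),"M",st["torque"].round(2),st["opening"].round(3), st["joints"].round(2))
E
python3 snap.py 1 side,top; python3 -c "
from h import *
a=load('pics/side1.npz');b=load('pics/top1.npz')
crop(a,270,100,130,130,4,'pics/a.png');crop(b,290,190,130,100,4,'pics/b.png')"
```

```text
Traceback (most recent call last):
  File "snap.py", line 8, in <module>
    q=st["ee_rot"]; print(st["time"],st["ee_pos"].round(4),"yaw",np.rad2deg(2*np.arctan2(q[1],q[0])).round(2)-90,"F",st["wrist_force"].round(1),"M",st["torque"].round(2),st["opening"].round(3), st["joints"].round(2))
                                                                                                                                                                          ^^^^^^^^^^^^^^^^^^^
AttributeError: 'float' object has no attribute 'round'
```

View pics/a.png

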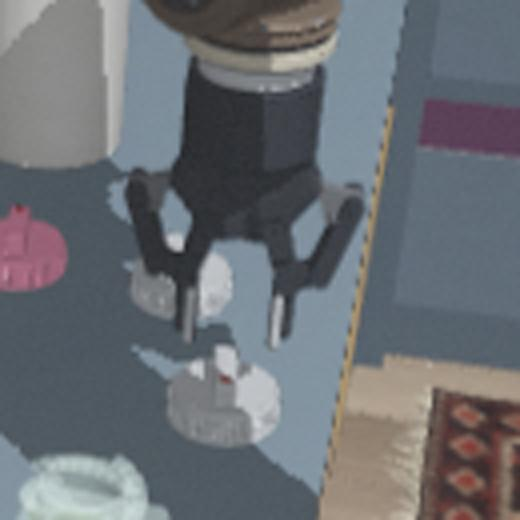

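View pics/b.png

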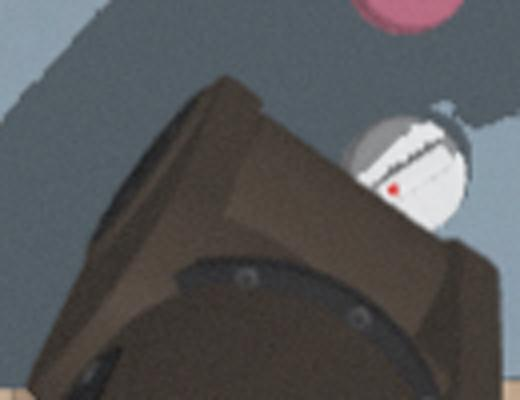

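```bash
sed -i 's/st\["opening"\].round(3)/round(st["opening"],3)/' snap.py; python3 -c "
from h import *
s=load('pics/side1.npz')
for p in [(.4288,-.2415,.0235),(.4288,-.2415,.036),(.4297,-.2421,.036),(.428,-.2257,.036)]:
  for d in (-.021,0,.021): print(p,d,((proj(s,np.array(p)+[d,0.1*d,0])-[270,100])*4+1.5).round())
from cell import robot; print(robot.state()['time'])
"
```

```text
(0.4288, -0.2415, 0.0235) -0.021 [[260. 385.]]
(0.4288, -0.2415, 0.0235) 0 [[225. 382.]]
(0.4288, -0.2415, 0.0235) 0.021 [[191. 379.]]
(0.4288, -0.2415, 0.036) -0.021 [[262. 368.]]
(0.4288, -0.2415, 0.036) 0 [[227. 365.]]
(0.4288, -0.2415, 0.036) 0.021 [[192. 362.]]
(0.4297, -0.2421, 0.036) -0.021 [[261. 367.]]
(0.4297, -0.2421, 0.036) 0 [[226. 364.]]
(0.4297, -0.2421, 0.036) 0.021 [[191. 361.]]
(0.428, -0.2257, 0.036) -0.021 [[260. 382.]]
(0.428, -0.2257, 0.036) 0 [[224. 379.]]
(0.428, -0.2257, 0.036) 0.021 [[189. 376.]]
1.95
```

apply_moves --plan '[[[0, 0, 0, 0], [0, 0, 0, 0], [0, 0, 0, 0], [0, 0, 0, 0]]]' --grip -1 --newtons 40

```text
time: 2.45
ee_pos: [0.4297, -0.2411, 0.0246]
ee_rot: [0.669, 0.743, 0.0, 0.0]
wrist_force: [0.3, -0.1, -0.6]
opening: -0.005
```

```bash
python3 snap.py 2 side; python3 -c "
from h import *
a=load('pics/side2.npz')
crop(a,270,120,100,100,6,'pics/a.png')"
```

```text
2.5 [ 0.4297 -0.2411  0.0245] yaw 5.959999999999994 F [ 0.4 -0.2 -0.5] M [-0.06  0.01 -0.02] 0.001 [-0.65  0.58  2.04  0.    0.52 -0.75]
```

View pics/a.png

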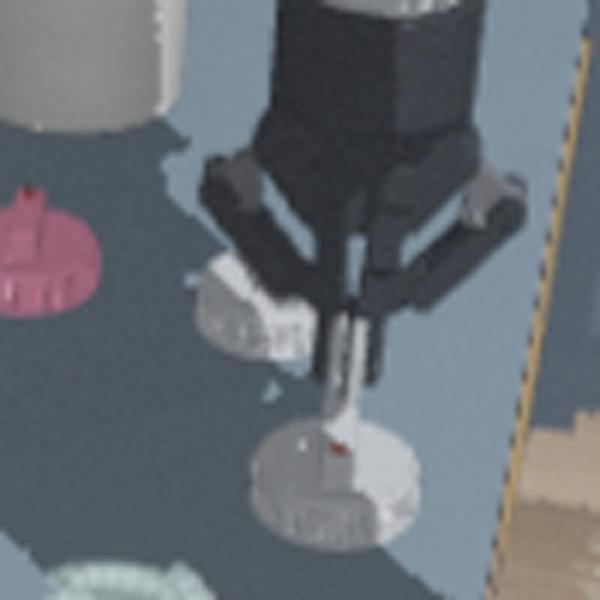

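```bash
python3 -c "
from h import *
s=load('pics/side2.npz')
uv=[(342/6+270-.4,410/6+120-.4)]
for z in (.0245,.03,.036,.04,.045): print(z,unproj(s,uv,z))
uv=[(188/4+270-.4,338/4+100-.4),(275/4+270-.4,346/4+100-.4)]
for z in (.0245,.03,.036,.04,.05): print(z,unproj(s,uv,z).round(4).tolist())
"
```

```text
0.0245 [[ 0.43183561 -0.27259539  0.0245    ]]
0.03 [[ 0.4310079  -0.26388194  0.03      ]]
0.036 [[ 0.43010494 -0.25437636  0.036     ]]
0.04 [[ 0.42950297 -0.24803931  0.04      ]]
0.045 [[ 0.42875051 -0.24011799  0.045     ]]
0.0245 [[0.459, -0.284, 0.0245], [0.4045, -0.2887, 0.0245]]
0.03 [[0.4579, -0.2752, 0.03], [0.4039, -0.2799, 0.03]]
0.036 [[0.4567, -0.2656, 0.036], [0.4033, -0.2702, 0.036]]
0.04 [[0.4559, -0.2592, 0.04], [0.4029, -0.2637, 0.04]]
0.05 [[0.4539, -0.2431, 0.05], [0.4019, -0.2476, 0.05]]
```

apply_moves --plan '[[[0, 0, 6, 0], [0, 6, 12, 0], [4, 12, 16, 0], [4, 18, 16, 0], [4, 24, 16, 0], [4, 24, 16, 0], [4, 24, 16, 0]]]'

```text
time: 3.38
ee_pos: [0.4696, 0.0004, 0.1846]
ee_rot: [0.668, 0.744, 0.0, 0.0]
wrist_force: [-0.4, -0.6, -0.7]
opening: -0.004
```

```bash
python3 snap.py 3 side,top; python3 -c "
from h import *
a=load('pics/side3.npz')
crop(a,220,130,150,110,5,'pics/a.png')"
```

```text
3.475 [ 0.4696 -0.0013  0.1843] yaw 6.0 F [ 0.4 -0.3  0.7] M [ 0.03 -0.   -0.05] 0.001 [-0.14  0.29  1.95 -0.    0.9  -0.25]
```

View pics/side3.png

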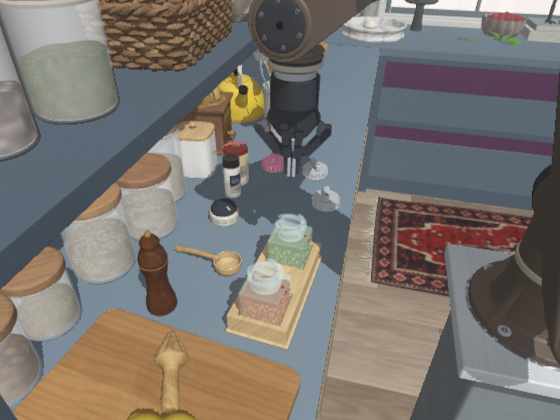

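View pics/top3.png

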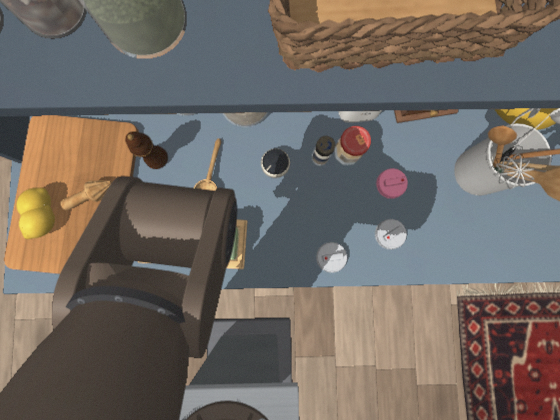

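```bash
python3 -c "
from h import *
a=load('pics/side3.npz')
crop(a,260,120,70,70,8,'pics/a.png')
print(proj(a,[.4696,-.0005,.1845]), proj(a,[.4696,-.0005,.2045]),proj(a,[.4696,-.0305,.1845]))"
```

```text
[[290.59216466 188.57320529]] [[290.94668752 178.95223777]] [[294.07230434 180.06626072]]
```

View pics/a.png

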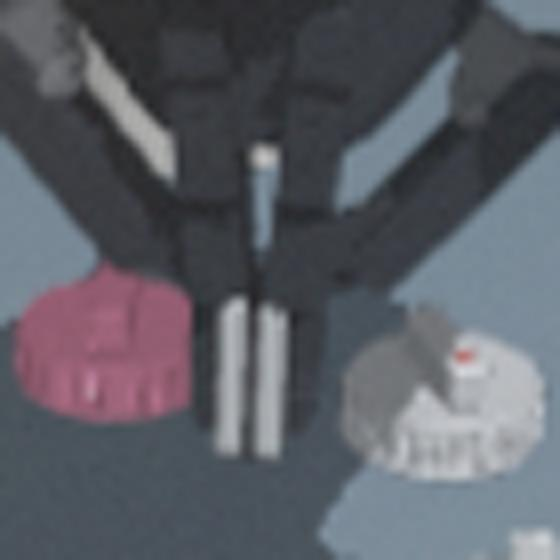

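apply_moves --plan '[[[-2, -8, 0, 0], [-4, -16, -3, 0], [-4, -24.1, -6, 0], [-4, -24.1, -10, 0], [-4, -24.1, -14, 0], [-4, -24.1, -16, 0], [-4, -24.1, -17, 0], [-4, -24.1, -17, 0]]]' --grip 0

```text
time: 4.47
ee_pos: [0.4294, -0.2425, 0.0143]
ee_rot: [0.67, 0.743, 0.0, -0.0]
wrist_force: [-0.9, -0.1, -0.1]
opening: 0.499
```

```bash
python3 snap.py 4 side; python3 -c "
from h import *
a=load('pics/side4.npz')
crop(a,270,120,100,100,6,'pics/a.png')"
```

```text
4.525 [ 0.4298 -0.2425  0.015 ] yaw 5.939999999999998 F [0.3 0.4 0.7] M [ 0.01 -0.02  0.02] 0.5 [-0.65  0.6   2.05  0.    0.5  -0.75]
```

View pics/a.png

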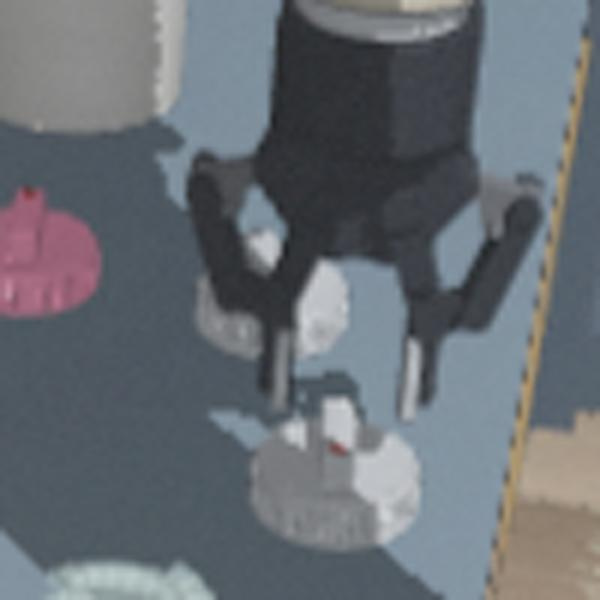

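apply_moves --plan '[[[0, 0, -0.6, 0], [0, 0, -1.0, 0], [0, 0, -1.4, 0], [0, 0, -1.4, 0]]]'

```text
time: 5.03
ee_pos: [0.4296, -0.2419, 0.0002]
ee_rot: [0.669, 0.743, 0.0, -0.0]
wrist_force: [0.1, 0.3, -1.1]
opening: 0.498
```

apply_moves --plan '[[[0, 0, 0, 0], [0, 0, 0, 0], [0, 0, 0, 0]]]' --grip -1 --newtons 30

```text
time: 5.4
ee_pos: [0.4297, -0.2421, 0.0006]
ee_rot: [0.669, 0.743, 0.0, 0.0]
wrist_force: [-1.1, 0.1, 3.7]
opening: 0.152
```

```bash
python3 snap.py 5 side; python3 -c "
from h import *
a=load('pics/side5.npz')
crop(a,270,120,100,100,6,'pics/a.png')"
```

```text
5.45 [ 0.4297 -0.2421  0.0006] yaw 5.959999999999994 F [-0.9 -0.5  4.7] M [-0.03  0.2   0.12] 0.15 [-0.65  0.62  2.05  0.    0.46 -0.75]
```

View pics/a.png

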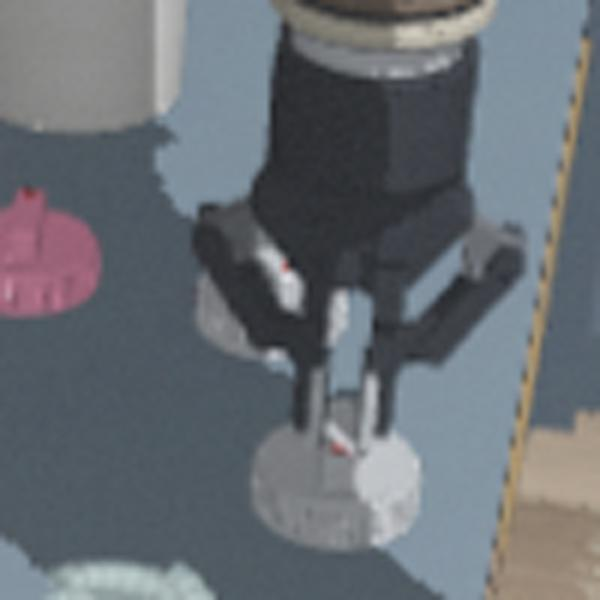

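apply_moves --plan '[[[0, 0, 0, 0], [0, 0, 3, 0], [0, 0, 8, 0.1], [0, 4, 14, 0.28], [2, 10, 16, 0.46], [3.75, 16, 16, 0.64], [3.75, 22, 16, 0.82], [3.75, 24.4, 16, 1.0], [3.75, 24.4, 16, 1.2], [3.75, 24.4, 16, 1.38]]]' --newtons 100

```text
time: 6.7
ee_pos: [0.4669, 0.0026, 0.1602]
ee_rot: [0.042, 0.999, 0.0, -0.0]
wrist_force: [0.0, 0.4, -1.8]
opening: 0.115
```

apply_moves --plan '[[[0, 0, 0, 0], [0, 0, 0, 0]]]'

```text
time: 6.95
ee_pos: [0.467, 0.0018, 0.1603]
ee_rot: [0.048, 0.999, 0.0, -0.0]
wrist_force: [0.1, -0.7, -1.4]
opening: 0.114
```

```bash
python3 snap.py 6 side,top; python3 -c "
from h import *
a=load('pics/side6.npz')
crop(a,220,130,130,160,4,'pics/a.png')"
```

```text
7.05 [0.4671 0.0018 0.1603] yaw 84.57 F [ 1.  -0.2 -2.7] M [ 0.   -0.04  0.01] 0.116 [-0.14  0.32  1.98  0.    0.84 -1.61]
```

View pics/a.png

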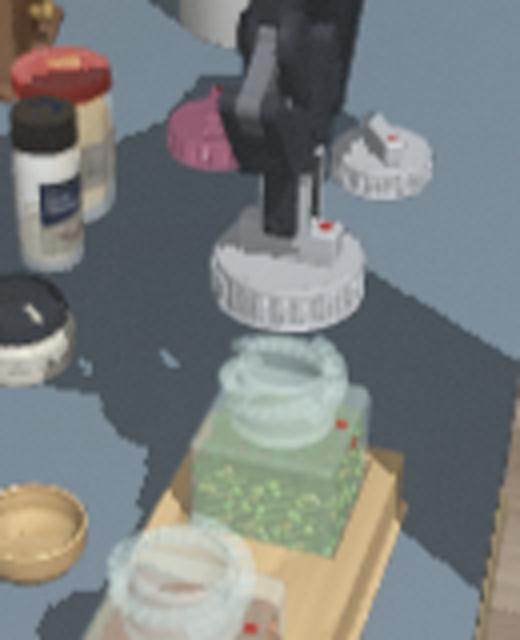

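View pics/top6.png

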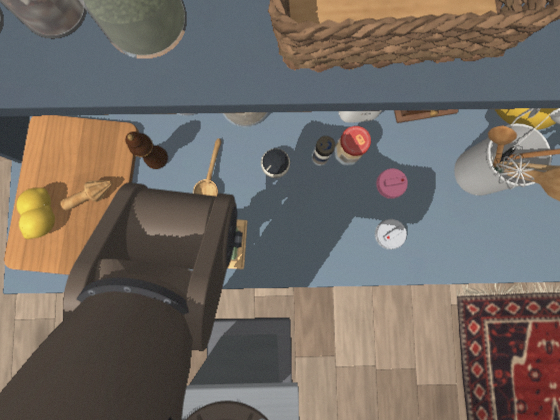

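```bash
python3 - <<'E'
from h import *
a=load('pics/side6.npz')
P=[]
x,y,z,w=.4671,.0018,.160,np.deg2rad(-5.43)
for dz in (0,.02): P.append(circ(x,y,z+dz,.0345))
P+=[circ(x-.0165*np.cos(w),y-.0165*np.sin(w),z+.036,.0018),circ(.467,.002,.119,.023),circ(.467,.002,.112,.03)]
overlay(a,P,260,170,70,80,8,'pics/o.png')
print(dots(a,280,170,50,40))
E
```

```text
[[300.93 186.14   7.   293.  ]]
```

View pics/o.png

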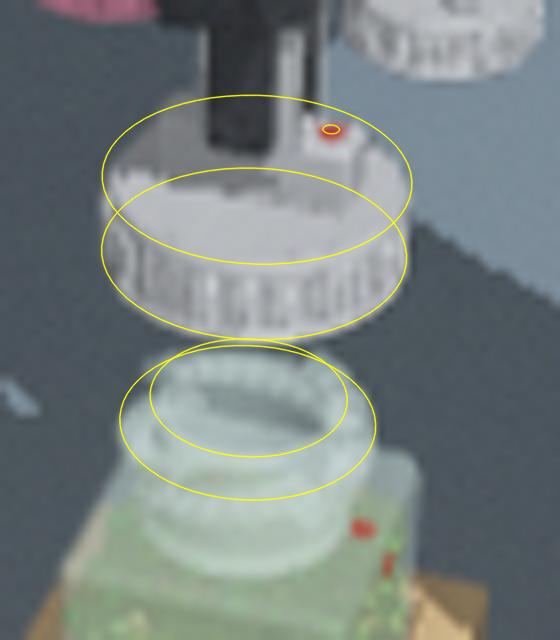

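apply_moves --plan '[[[0, 0, -3, 0], [0, 0, -3.8, 0], [0, 0, -4.2, 0], [0, 0, -4.5, 0], [0, 0, -4.7, 0]]]'

```text
time: 7.68
ee_pos: [0.4677, 0.0018, 0.114]
ee_rot: [0.046, 0.999, -0.0, 0.001]
wrist_force: [-1.9, -1.2, 8.8]
opening: 0.112
```

apply_moves --plan '[[[0, 0, -0.15, 0], [0, 0, -0.2, 0], [0, 0, -0.2, 0]]]'

```text
time: 8.05
ee_pos: [0.4683, 0.0017, 0.1131]
ee_rot: [0.046, 0.999, -0.0, 0.002]
wrist_force: [-1.8, -1.5, 16.3]
opening: 0.12
```

```bash
python3 snap.py 7 side; python3 - <<'E'
from h import *
a=load('pics/side7.npz')
P=[]
x,y,z,w=.4671,.0018,.113,np.deg2rad(-5.43)
for dz in (0,.02): P.append(circ(x,y,z+dz,.0345))
P+=[circ(x-.0165*np.cos(w),y-.0165*np.sin(w),z+.036,.0018)]
overlay(a,P,260,190,70,80,8,'pics/o.png')
E
```

```text
8.1 [0.4683 0.0017 0.1131] yaw 84.72999999999999 F [-2.3 -1.9 16.3] M [ 0.11  0.28 -0.01] 0.115 [-0.14  0.4   2.03  0.    0.71 -1.62]
```

View pics/o.png

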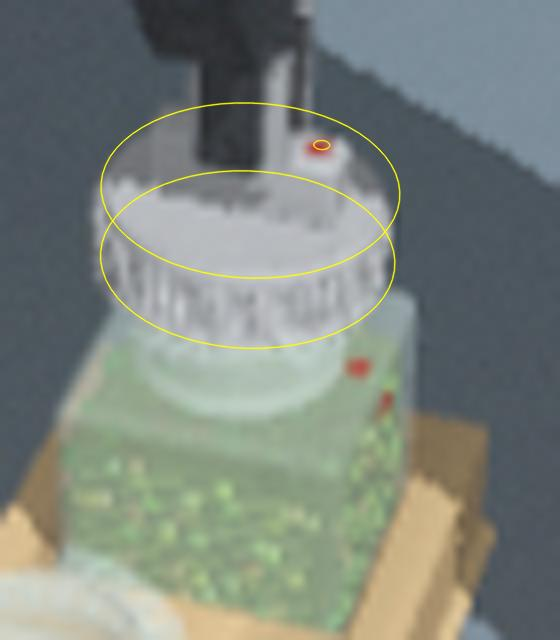

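apply_moves --plan '[[[0, 0, 2, 0], [0, 0, 4, 0], [0.6, 6, 4, 0], [1.2, 12, 4, 0], [1.2, 13.9, 4, 0], [1.2, 13.9, 2.5, 0], [1.2, 13.9, 1.2, 0], [1.2, 13.9, 0.6, 0], [1.2, 13.9, 0.3, 0], [1.2, 13.9, 0.1, 0]]]'

```text
time: 9.35
ee_pos: [0.4793, 0.1408, 0.1125]
ee_rot: [0.046, 0.999, 0.0, 0.0]
wrist_force: [-0.7, 1.3, -0.7]
opening: 0.115
```

apply_moves --plan '[[[0, 0, -0.2, 0], [0, 0, -0.4, 0], [0, 0, -0.5, 0], [0, 0, -0.5, 0]]]'

```text
time: 9.85
ee_pos: [0.4795, 0.141, 0.1085]
ee_rot: [0.046, 0.999, 0.0, 0.001]
wrist_force: [-3.3, 1.1, 12.4]
opening: 0.112
```

apply_moves --plan '[[[0, 0, 0, -0.12], [0, 0, 0, -0.25], [0, 0, -0.1, -0.38], [0, 0, -0.2, -0.5], [0, 0, -0.2, -0.5]]]'

```text
time: 10.48
ee_pos: [0.4797, 0.1411, 0.1063]
ee_rot: [0.293, 0.956, 0.001, 0.001]
wrist_force: [-2.2, 2.2, 7.1]
opening: 0.114
```

apply_moves --plan '[[[0, 0, -0.1, -0.13], [0, 0, -0.2, -0.26], [0, 0, -0.3, -0.39], [0, 0, -0.35, -0.5], [0, 0, -0.35, -0.5]]]'

```text
time: 11.1
ee_pos: [0.4802, 0.1413, 0.1037]
ee_rot: [0.52, 0.854, 0.001, 0.001]
wrist_force: [-4.0, 1.7, 18.4]
opening: 0.113
```

apply_moves --plan '[[[0, 0, -0.05, -0.13], [0, 0, -0.05, -0.26], [0, 0, -0.05, -0.38], [0, 0, -0.05, -0.38]]]'

```text
time: 11.6
ee_pos: [0.4801, 0.1412, 0.1029]
ee_rot: [0.672, 0.741, 0.001, 0.001]
wrist_force: [-3.2, 2.1, 14.7]
opening: 0.115
```

```bash
python3 snap.py 8 side
```

```text
11.65 [0.48   0.1412 0.1029] yaw 5.640000000000001 F [-2.8  2.7 15.4] M [ 0.39  0.48 -0.09] 0.114 [0.15 0.45 1.97 0.   0.72 0.06]
```

apply_moves --plan '[[[0, 0, 0, -0.1], [0, 0, 0, -0.2], [0, 0, 0, -0.2]]]'

```text
time: 12.02
ee_pos: [0.48, 0.1412, 0.1029]
ee_rot: [0.742, 0.67, 0.001, 0.001]
wrist_force: [-3.8, 3.0, 14.4]
opening: 0.113
```

```bash
python3 snap.py 9 side; python3 - <<'E'
from h import *
a=load('pics/side9.npz')
P=[]
x,y,z,w=.4795,.1410,.102,np.deg2rad(-95)
for dz in (0,.02): P.append(circ(x,y,z+dz,.0345))
P+=[circ(x-.0165*np.cos(w),y-.0165*np.sin(w),z+.036,.0018)]
overlay(a,P,220,220,100,80,8,'pics/o.png')
E
```

```text
12.075 [0.48   0.1412 0.1029] yaw -5.810000000000002 F [-2.7  3.  14.4] M [ 0.5   0.56 -0.07] 0.117 [0.15 0.45 1.97 0.   0.72 0.26]
```

View pics/o.png

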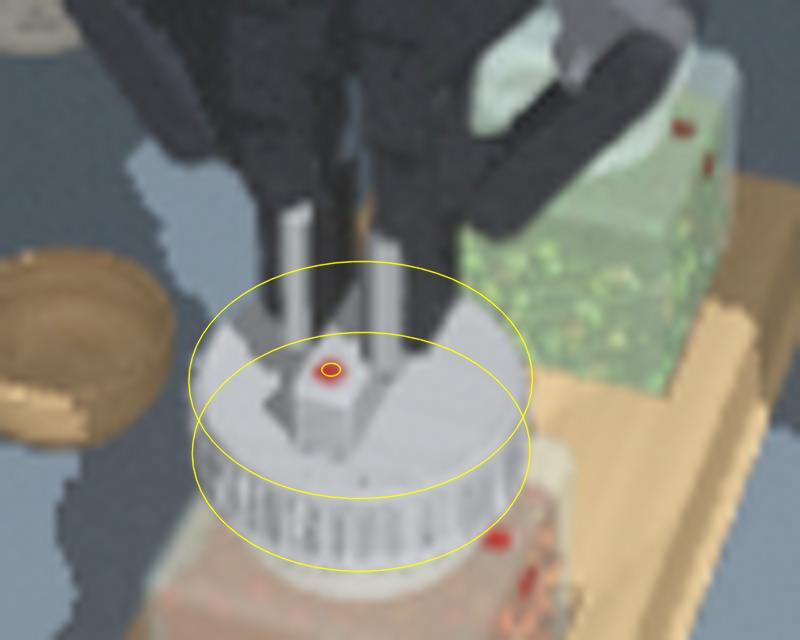

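apply_moves --plan '[[[0, 0, 0.05, -0.12], [0, 0, 0.1, -0.12]]]'

```text
time: 12.32
ee_pos: [0.4796, 0.1411, 0.103]
ee_rot: [0.781, 0.625, 0.001, 0.0]
wrist_force: [0.4, 1.7, 1.2]
opening: 0.115
```

apply_moves --plan '[[[0, 0, 0, 0], [0, 0, 0, 0], [0, 0, 2, 0], [0, 0, 6, 0], [0, 0, 9, 0]]]' --grip 0

```text
time: 12.95
ee_pos: [0.4793, 0.1408, 0.1937]
ee_rot: [0.781, 0.625, 0.0, 0.0]
wrist_force: [0.4, -0.7, 0.2]
opening: 0.503
```

```bash
python3 snap.py 10 side; python3 - <<'E'
from h import *
t=load('pics/top6.npz'); s=load('pics/side6.npz'); a=load('pics/side10.npz')
crop(a,220,220,100,80,7,'pics/a.png')
dt=dots(t,370,210,40,50); ds=dots(s,305,150,30,40); print(dt,ds)
p,r=tri([t,s],[dt[:1,:2],ds[:1,:2]]); print(p,r)
P=[]
for w,sc in [(-59,0)]:
    w=np.deg2rad(w); x,y=p[0]+.0165*np.cos(w),p[1]+.0165*np.sin(w); print(x,y)
    P+=[circ(x,y,.02,.0345),rect(x,y,.036,.046,.014,w)]
overlay(t,P,372,215,40,40,14,'pics/o1.png'); overlay(s,P,295,150,45,45,12,'pics/o2.png')
E
```

```text
13.0 [0.4806 0.1411 0.197 ] yaw -12.61 F [1.2 0.  3.4] M [-0.02 -0.03  0.07] 0.497 [ 0.15  0.32  1.87 -0.    0.95  0.37]
[[387.88 236.97  10.   574.  ]] [[317.44 164.     2.    59.  ]]
[ 0.47099306 -0.36624434  0.03622549] [-0.00843565 -0.0591654   0.07179507  0.00642379]
0.4794911928765801 -0.38038759866454486
```

View pics/a.png

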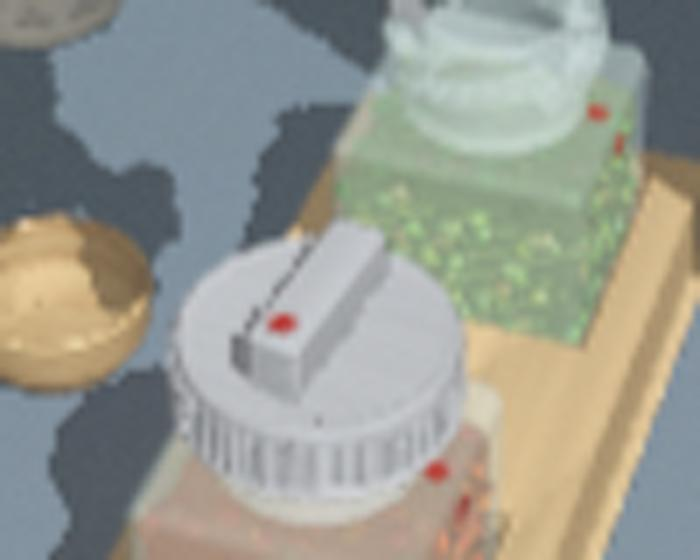

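View pics/o1.png

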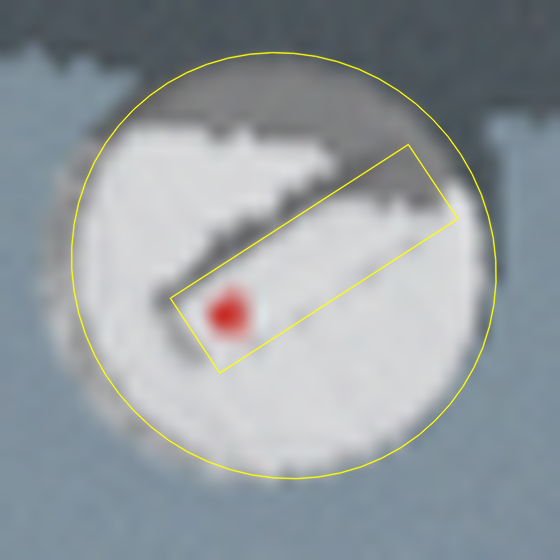

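View pics/o2.png

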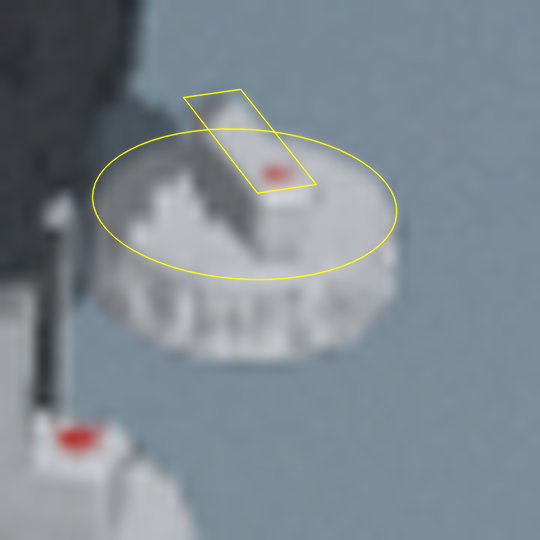

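apply_moves --plan '[[[0, -6, 0, 0.1], [0, -12, 0, 0.2], [0, -18, 0, 0.3], [0, -24, 0, 0.4], [0, -30, 0, 0.5], [0, -36, -2, 0.6], [0, -42, -5, 0.7], [0, -48, -8, 0.76], [0, -52.1, -11, 0.76], [0, -52.1, -13.5, 0.76]]]'

```text
time: 14.25
ee_pos: [0.4783, -0.3832, 0.0552]
ee_rot: [0.494, 0.869, -0.0, -0.0]
wrist_force: [0.6, 0.5, 0.5]
opening: 0.499
```

apply_moves --plan '[[[0, 0, 0, 0], [0, 0, 0, 0]]]'

```text
time: 14.5
ee_pos: [0.4795, -0.3799, 0.0583]
ee_rot: [0.493, 0.87, -0.0, 0.0]
wrist_force: [0.2, 0.4, -0.7]
opening: 0.5
```

```bash
python3 snap.py 11 side; python3 - <<'E'
from h import *
a=load('pics/side11.npz')
crop(a,270,80,100,110,6,'pics/a.png')
E
```

```text
14.55 [ 0.4797 -0.3799  0.0587] yaw 30.939999999999998 F [ 1.4 -0.1  0.9] M [-0.02 -0.02 -0.02] 0.499 [-0.78  0.64  1.72  0.    0.77 -1.32]
```

View pics/a.png

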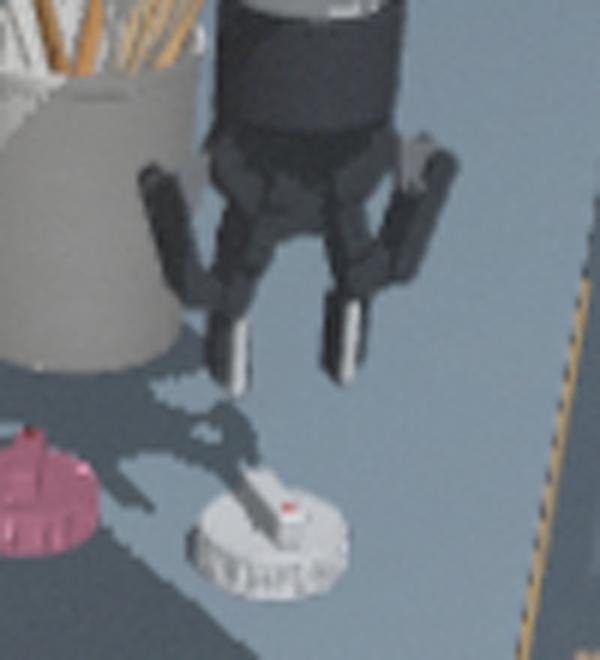

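apply_moves --plan '[[[-0.05, 0, -3, 0], [-0.05, 0, -4.8, 0], [-0.05, 0, -5.4, 0], [-0.05, 0, -5.75, 0], [-0.05, 0, -5.75, 0]]]'

```text
time: 15.18
ee_pos: [0.4788, -0.3802, 0.0003]
ee_rot: [0.493, 0.87, -0.0, 0.0]
wrist_force: [0.8, -0.8, 0.0]
opening: 0.502
```

apply_moves --plan '[[[0, 0, 0, 0], [0, 0, 0, 0], [0, 0, 0, 0]]]' --grip -1 --newtons 30

```text
time: 15.55
ee_pos: [0.4788, -0.3803, 0.0005]
ee_rot: [0.493, 0.87, -0.0, 0.0]
wrist_force: [-1.0, -0.4, 5.9]
opening: 0.152
```

```bash
python3 snap.py 12 side; python3 - <<'E'
from h import *
a=load('pics/side12.npz')
crop(a,270,100,100,100,6,'pics/a.png')
E
```

```text
15.6 [ 0.4788 -0.3803  0.0005] yaw 30.879999999999995 F [-1.4 -0.1  6.1] M [0.12 0.16 0.01] 0.146 [-0.78  0.72  1.75  0.    0.66 -1.32]
```

View pics/a.png

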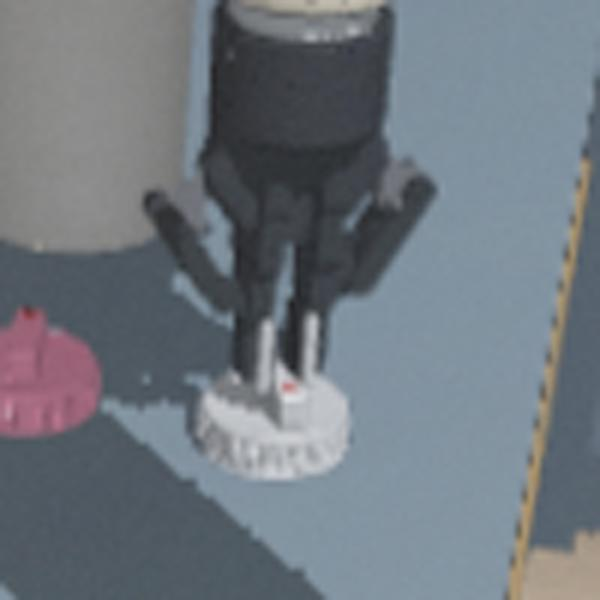

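apply_moves --plan '[[[0, 0, 0, 0], [0, 0, 3, 0], [0, 0, 8, 0.1], [0, 5, 14, 0.2], [0, 11, 16, 0.35], [0, 17, 16, 0.5], [0, 23, 16, 0.65], [-0.5, 29, 16, 0.8], [-1.1, 35, 16, 0.94], [-1.1, 38.2, 16, 0.94]]]' --newtons 100

```text
time: 16.85
ee_pos: [0.4667, 0.0044, 0.16]
ee_rot: [0.044, 0.999, 0.0, -0.0]
wrist_force: [0.4, 0.3, -2.4]
opening: 0.112
```

apply_moves --plan '[[[0, 0, -1, 0], [0, 0, -2, 0], [0, 0, -2, 0]]]'

```text
time: 17.23
ee_pos: [0.4672, 0.0011, 0.1389]
ee_rot: [0.047, 0.999, 0.0, -0.001]
wrist_force: [-0.0, -0.4, -1.5]
opening: 0.12
```

```bash
python3 snap.py 13 side; python3 - <<'E'
from h import *
a=load('pics/side13.npz')
P=[]
x,y,z,w=.468,.0018,.1405,np.deg2rad(-5.3)
for dz in (0,.02): P.append(circ(x,y,z+dz,.0345))
P+=[circ(x-.0165*np.cos(w),y-.0165*np.sin(w),z+.036,.0018)]
overlay(a,P,260,180,70,80,8,'pics/o.png')
print(dots(a,280,180,50,30),proj(a,[x-.0165*np.cos(w),y-.0165*np.sin(w),z+.036]))
E
```

```text
17.275 [0.4675 0.001  0.1394] yaw 84.65 F [ 1.2 -0.2 -1.4] M [-0.01  0.02 -0.01] 0.114 [-0.14  0.36  2.    0.    0.78 -1.62]
[[300.19 195.91   8.   303.  ]] [[299.90395019 194.89552102]]
```

View pics/o.png

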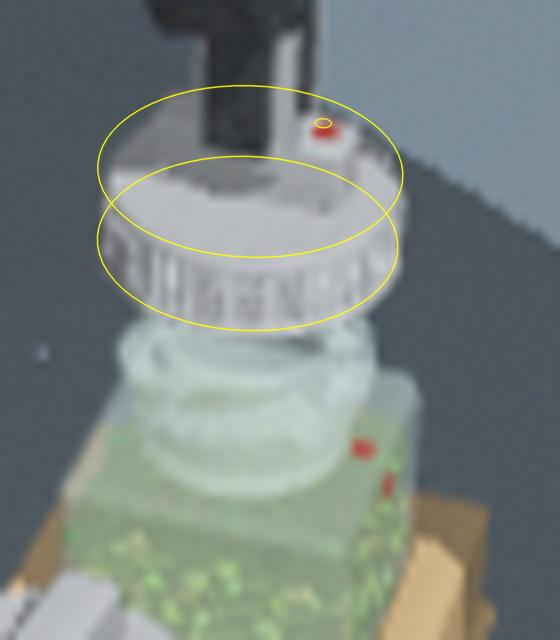

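apply_moves --plan '[[[0.05, 0.05, -1.5, 0], [0.05, 0.05, -2.2, 0], [0.05, 0.05, -2.6, 0], [0.05, 0.05, -2.9, 0], [0.05, 0.05, -2.9, 0]]]'

```text
time: 17.9
ee_pos: [0.4682, 0.0024, 0.111]
ee_rot: [0.046, 0.999, 0.0, 0.0]
wrist_force: [0.1, -0.4, -1.6]
opening: 0.114
```

apply_moves --plan '[[[0, 0, -0.2, 0], [0, 0, -0.35, 0], [0, 0, -0.35, 0]]]'

```text
time: 18.27
ee_pos: [0.4688, 0.0025, 0.1085]
ee_rot: [0.046, 0.999, 0.0, 0.001]
wrist_force: [-1.9, 2.0, 13.4]
opening: 0.116
```

apply_moves --plan '[[[0, 0, 0, -0.12], [0, 0, 0, -0.25], [0, 0, -0.15, -0.38], [0, 0, -0.3, -0.5], [0, 0, -0.3, -0.5]]]'

```text
time: 18.9
ee_pos: [0.4685, 0.0024, 0.1052]
ee_rot: [0.292, 0.956, 0.0, 0.001]
wrist_force: [-1.8, -0.5, 9.1]
opening: 0.113
```

apply_moves --plan '[[[0, 0, -0.1, -0.13], [0, 0, -0.2, -0.26], [0, 0, -0.3, -0.39], [0, 0, -0.3, -0.5], [0, 0, -0.3, -0.6], [0, 0, -0.3, -0.6]]]'

```text
time: 19.65
ee_pos: [0.4689, 0.0024, 0.1027]
ee_rot: [0.562, 0.827, 0.001, 0.001]
wrist_force: [-3.0, 0.7, 15.7]
opening: 0.117
```

```bash
python3 snap.py 14 side
```

```text
19.7 [0.4688 0.0024 0.1027] yaw 21.700000000000003 F [-3.1  0.3 16.4] M [ 0.05  0.43 -0.02] 0.115 [-0.14  0.42  2.04  0.    0.68 -0.51]
```

apply_moves --plan '[[[0, 0, 0.05, -0.1], [0, 0, 0.12, -0.16], [0, 0, 0.12, -0.16]]]'

```text
time: 20.08
ee_pos: [0.4683, 0.0025, 0.1028]
ee_rot: [0.625, 0.78, 0.0, 0.0]
wrist_force: [-0.1, 0.8, 2.6]
opening: 0.114
```

```bash
python3 snap.py 15 side
```

```text
20.125 [0.4683 0.0025 0.1028] yaw 12.620000000000005 F [-0.4  1.9  2.5] M [0.32 0.03 0.01] 0.117 [-0.14  0.42  2.04  0.    0.68 -0.36]
```

apply_moves --plan '[[[0, 0, 0, 0], [0, 0, 0, 0], [0, 0, 2, 0], [0, 0, 6, 0], [0, -6, 10, 0], [0, -12, 10, 0], [0, -18, 10, 0], [0, -24, 10, 0], [0, -24, 10, 0]]]' --grip 0

```text
time: 21.25
ee_pos: [0.4678, -0.2413, 0.2023]
ee_rot: [0.627, 0.779, -0.0, 0.0]
wrist_force: [0.7, 0.3, -0.2]
opening: 0.504
```

```bash
python3 snap.py 16 side,top; python3 - <<'E'
from h import *
a=load('pics/side16.npz');t=load('pics/top16.npz')
P=[]
for x,y in [(.479,.141),(.4675,.002)]:
    for dz in (0,.02): P.append(circ(x,y,.102+dz,.0345))
overlay(a,P,220,190,110,110,6,'pics/o.png')
crop(a,220,190,110,110,6,'pics/a.png'); crop(t,120,200,160,80,5,'pics/b.png')
E
```

```text
21.35 [ 0.4677 -0.2379  0.2023] yaw 12.469999999999999 F [-0.2 -0.2  0. ] M [-0.02 -0.01 -0.04] 0.503 [-0.6   0.35  1.8   0.    0.99 -0.81]
```

View pics/o.png

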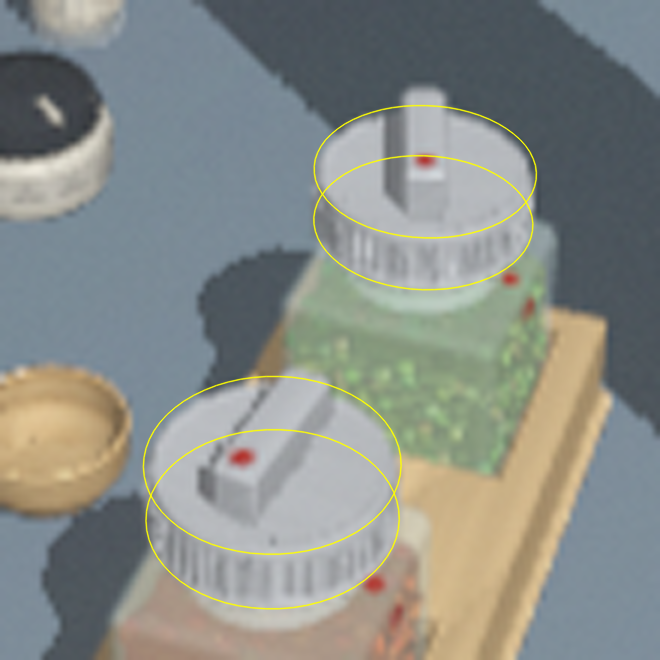

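View pics/a.png

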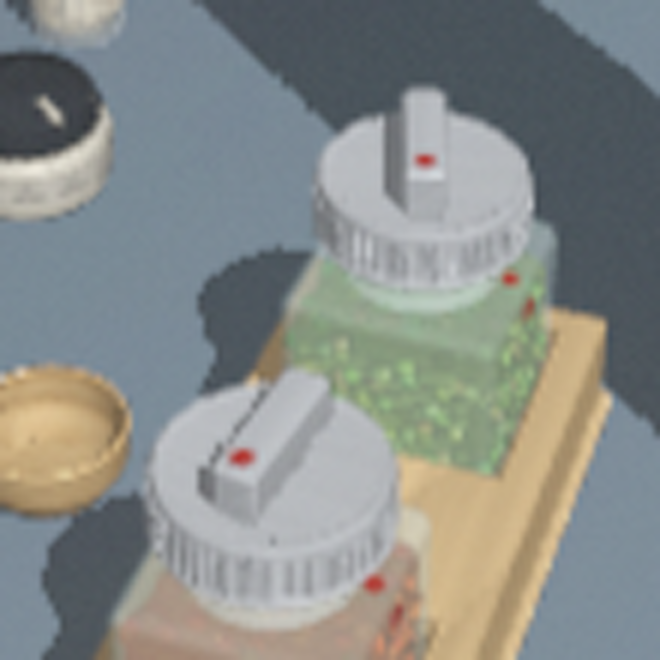

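View pics/top16.png

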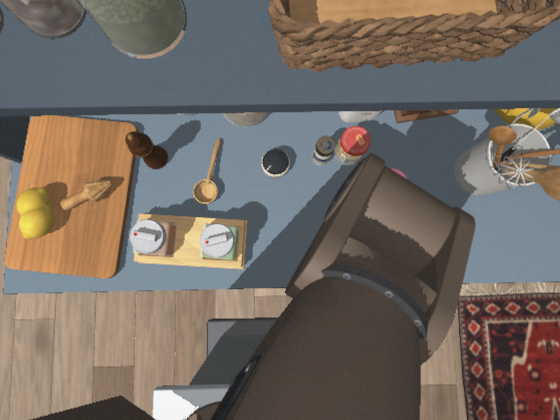

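Both lids look level and equally low on their jars: the dots are at about (290,216) and (260,266) in the side view, and the bystanders haven't moved. As a last height check I'll triangulate the lid dots, which should sit at z = 0.138.

```bash
python3 - <<'E'
from h import *
a=load('pics/side16.npz');t=load('pics/top16.npz')
ds=dots(a,250,205,60,70); dt=dots(t,136,225,100,30)
ds=ds[ds[:,3]>60]; dt=dt[dt[:,3]>60]; print(ds,dt)
for sd in ds:
  for td in dt:
    p,r=tri([t,a],[td[None,:2],sd[None,:2]])
    if np.abs(r).max()<1.5: print(p.round(4),np.abs(r).max().round(2))
E
```

```text
[[290.35 216.24   7.   282.  ]
 [304.51 235.97   7.   194.  ]
 [299.51 270.41  91.   112.  ]
 [259.82 265.71  12.   525.  ]] [[ 180.5   240.58  733.   3525.  ]
 [ 136.04  233.73    6.    209.  ]
 [ 206.59  241.65   14.    713.  ]]
[0.4645 0.0184 0.1377] 0.02
[0.483  0.156  0.1362] 0.07
```

```bash
python3 - <<'E'
from h import *
a=load('pics/side16.npz');t=load('pics/top16.npz')
dt=dots(t,131,230,15,10); print(dt)
td=dt[np.argmax(dt[:,3])]
print(tri([t,a],[td[None,:2],np.array([[259.82,265.71]])]))
E
python3 -c "
from cell import robot
print(robot.close_job())"
```

```text
[[134.94 233.69  14.   802.  ]]
(array([0.48271916, 0.15759208, 0.13774187]), array([ 0.01351856,  0.07165171, -0.05760853, -0.00891041]))
the job is handed in; nothing more can be done
None
```

Both jars are closed and the job is handed in, at about 21.4 s of the 67 s allowed. No verdict was reported.

- **First lid:** the lid nearer the robot landed about 11 mm above home on the pea jar, so I moved it to the lentil jar. There it threaded down to home over about 90°, with another 7° turned before release. That fits the three-start thread.
- **Second lid:** it went onto the pea jar and was home at about 63° of turn, with another 9° turned before release. That fits the four-start thread.
- **Last checks:** triangulating the lid dots from both cameras put them at z = 0.1377 m on both jars, against 0.138 m expected for home. Both lids look level, the jars are upright in their pockets, the bystanders look unmoved, and the gripper is clear of everything.
- **What disagreed:** the fingertips sit about 20 to 25 mm above the reported TCP, not at it. My first grasp closed above the bar without touching anything, and I corrected for this by camera.
- **Not confirmed:** the measured turning torque stayed near zero throughout, so neither lid was turned as far as clamping tight.

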